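# Shut the draught cover and tare the bench balance

### The job

The empty steel dish is already on the balance's pan. With a fingertip push the sliding draught cover fully shut, and only then reach down into the round well on the console, press the sunken tare key all the way down and let it come back up. Leave the key in the square well alone, pick nothing up, and do not disturb the dish or the other things on the bench.

Things in the scene. Friction and masses are not known exactly. Their poses are not given: they have to be found in the camera images.
- balance: White laboratory balance fixed to the bench, 240 (x) x 190 (y) mm, turned by up to 20 degrees. Origin: centre of its underside; x points from the console (x -120 to -20 mm, nearest the robot) to the draught chamber (x -20 to 120 mm, 60 mm high), y to its left, z up. The console's top is 70 mm high and holds two key modules side by side, at y +46 and -46 mm; which is on which side varies.
- roof (a point): Centre of the fixed flat white roof over the chamber's left half (140 x 95 mm, balance's y 0 to 95 mm), on its top face, 60 mm above the bench. The cover slides over it. The chamber's right half (y below 0) is open on top; the steel pan with the dish is inside, pan top 30 mm above the bench. Axes as the balance's.
- cover (a joint): Opening of the sliding cover, m: 0 = fully shut over the chamber's open half, growing as it slides along the balance's +y over the roof; stop at 0.085. Starts between 0.05 and 0.085. It slides with about 1.5 N of friction plus light damping (8 N per m/s), stays where it is left; firm end stop at 0.
- cover_edge (a point): Middle of the upper edge of the cover's left (+y) side face; push that face towards the balance's -y to shut it. Moves with the cover; axes as the balance's. The cover is a grey frame with a clear window, 140 (x) x 94 (y) x 24 mm; its upright sides reach from 61 to 85 mm above the bench (this point: 85). When shut, this face stands at the balance's y = -1 mm.
- tare_module: White key module 84 (x) x 88 (y) x 40 mm with the ROUND well, 44 mm across and 30 mm deep, in the middle of its top; origin at the centre of its underside, 30 mm above the bench (the rim is 40 mm above the origin); axes as the balance's.
- tare_key (a joint): Travel of the round tare key, m: 0 = up, 0.005 = fully down. Springs back by itself. It starts to move at about 1.5 N and is fully down at about 5 N.
- tare_key_top (a point): Centre of the top of the tare key: a flat grey disc 32 mm across at the bottom of the round well, its top 20 mm below the rim (50 mm above the bench); moves with the key, pressed straight down.
- power_module: White key module of the same size with the SQUARE well, 44 x 44 mm and 30 mm deep; origin at the centre of its underside, 30 mm above the bench.
- power_key (a joint): Travel of the square power key, m: 0 = up, 0.005 = fully down. To be left alone.
- power_key_top (a point): Centre of the top of the power key: a flat grey square of 31 mm at the bottom of the square well, 20 mm below the rim.
- dish: Loose steel weighing dish, 58 mm across, 20 mm high, on the pan in the open half of the chamber (its rim stays below the chamber's top); origin at the centre of its underside, z up
- jar_a: Loose clear sample jar, 52 mm across, 70 mm high, to the left of the balance; origin at the centre of its underside, z up
- jar_b: Loose amber sample jar, 44 mm across, 60 mm high, to the right of the balance; origin at the centre of its underside, z up
- cup: Loose white plastic cup, 60 mm across, 55 mm high, to the right of the balance; origin at the centre of its underside, z up
- weight: Loose steel calibration weight with a knob, 32 mm across, 46 mm high, to the left of the balance; origin at the centre of its underside, z up
- spatula: Loose spatula 170 mm long lying behind the balance; origin at its middle on the underside

How it is judged:
By the outcome, as a careful person would: the job done as asked, in the order asked, and still so for the second after the job is handed in, with the robot touching nothing.
It also fails if it takes over 40 s, if anything falls off the work surface, if the arm or the gripper's body presses on something with over 40 N, if the wrist force passes 120 N, or if a joint passes its speed limit or range.

### The arm

A 6-joint arm with a two-finger parallel gripper is mounted at the origin on the work surface. World frame = base frame: x ahead of the robot, y to its left, z up, the work surface at z = 0. Lengths are in mm, angles in rad, forces in N, time in s.
With the tool pointing down it reaches from about 325 to 775 mm from the base axis. Payload 5.5 kg.
Tool frame: the origin (TCP) lies on the centre line of the jaws, within the pads' length; the fingertips stand 19 mm ahead of it and the grasp point (between the pads) is the TCP; z points along the fingers, y is the line along which they close (so a half turn about z gives the same grasp; the last joint's range is limited). The gripper opens to 85 mm and grips with 20 to 120 N. Pads are 22 mm wide; open, the fingers measure 114 mm over their backs; the gripper's body (76 mm by 85 mm) begins 54 mm behind the grasp point. The pads swing forward as they close: fully open they stand 13 mm farther back than shut.
Start: joints at [-1.218, 0.091, 1.231, -0, 1.82, -0.057], TCP at [239.057, -550.335, 250.275] pointing down, gripper open.
Joint ranges: [-2.87, 2.87], [-0.86, 2.18], [0.17, 2.46], [-1.51, 4.65], [0.06, 2.69], [-2.65, 2.65]. Speed limits (rad/s): [2.57, 2.57, 3.01, 3.14, 3.14, 3.14].

### API

Orientations are given as a 3x3 rotation matrix whose columns are the frame's x, y, z axes.
In Python, from workcell import manip gives the robot as it stands. The module is installed in compiled form; this text tells all that it offers.
- The arm moves only by the tool arm_command, never from a script. Its argument "rows" is a list of rows, each a list of 7 numbers: the shift along the tool's x, y, z as a fraction of full scale, then the turn, a rotation vector about the tool's x, y, z as a fraction of full scale, then the gripper's target within -1 to 1 (shut at 1, half-way at 0, fully open at -1). In form: [[dx, dy, dz, ax, ay, az, claw], ...]. A call has 1 to 12 rows; each row shifts and turns the commanded pose from where the row before left it, along the tool's axes as they then stand; what a row does not reach is not made up. Full scale, the value 1, is 0.08 m for a shift and pi rad for a turn. A row lasts 1/10 s, in which the tool goes at most 50 mm and 8.59 degrees, less where a joint would pass 70% of its speed; a pose out of reach is approached as far as the arm can. A call with a number of a shift or a turn outside -1 to 1 is refused whole. A call with a gripper value outside its range is refused whole. The fingers move at their own pace and stop on an object; "grip_force" is the grip in N (left out, the last holds). Time passes only in rows, so rows that do not move let the fingers close. It gives the time, the measured TCP pose, the force, the opening and the grip force at its end, in the units of the state.
- manip.observe(): the state, without advancing time (a new reading comes with each control period).
- manip.capture(name): name is "scene" or "top" or "wrist"; returns the picture (384x512x3 uint8, red, green, blue); there is no depth.
- manip.camera_info(name): a dict with "vertical_fov" (degrees; the focal length in pixels is half the picture's height over the tangent of half this angle, whatever the lens; pixels are square), "cx", "cy" (the principal point, pixels), "dist_coeffs" ([k1, k2, p1, p2, k3] as OpenCV has them; the pictures are not rectified), "rvec" (rotation vector, rad) and "tvec" (3), from world to camera coordinates, as OpenCV has them. Camera axes: x right, y down, z forward; pixel columns grow to the right and rows downward; lengths in mm; the calibration is good to about 2 mm. A picture is of the moment at which its call begins: read the wrist's pose just before it. camera_info takes no time and is no camera call; for the wrist camera it gives the pose at the moment of the call.
- manip.sign_off(): hands the job in; it is judged then, once.
Trained networks look in the newest picture that a camera, given by its name, has taken for a name from the list of things; names that differ only in an ending like _2 or _b are one class to them, and where a whole thing is asked for, a point or a joint stands for the part that bears it (a point fixed in the world has none). Each returns a list of dicts, best first, with "conf" (0 to 1); they miss things now and then, are a little off and sometimes report something else, mostly with a low value. They report only what shows in the picture. A call takes as long as a camera call.
- manip.recognise(camera, thing): "extent" ([left, top, width, height] in pixels, round what is visible of it).
The state is a dict: "time": time; "q": joint angles; "qvel": joint speeds; "joint_torque": joint torques, N m; "tool_pos": TCP position; "eef_rot": TCP orientation; "contact_force": force on the tool from outside, world axes, zero at the start; "ft_torque": the same for the moment, N m; "grip_width": opening from 0.0 (shut) to 1.0 (fully open); "finger_force": force on a finger pad.
Only numpy, scipy, OpenCV 4.12 (cv2) and the standard library are available. Lean on these libraries where they do the work, as an engineer would, in place of code of your own. Each camera call takes 0.05 s, during which the arm holds its last target. There are 200 camera calls.

## Working session

There is one attempt and no reset: what is moved stays moved. The work goes in short steps, Python scripts to look and compute and a tool call to move; the robot and the scene stay as the last step left them, time stands still between calls to the robot, and variables do not carry over. Pictures are saved under pics/ and viewed, at most 10 in all, crops included, and the job is handed in when it is done.

Besides the shell and the picture viewer there is one more tool, called after "Request:" by a JSON object that holds its "api" and its "payload". arm_command: Moves the arm, as the interface text tells. Its arguments: {"type":"object","properties":{"rows":{"type":"array"},"grip_force":{"type":"number"}},"required":["rows"]}

```bash
mkdir -p pics
python3 - <<'E'
from workcell import manip
import cv2,numpy as np
for c in ("scene","top"):
    im=manip.capture(c); cv2.imwrite(f"pics/{c}1.png",cv2.cvtColor(im,cv2.COLOR_RGB2BGR))
    print(c,{k:np.round(v,3) for k,v in manip.camera_info(c).items()})
    for t in ("balance","cover","tare_module","power_module","tare_key","power_key","dish","jar_a","weight"):
        print(t,[(np.round(d["conf"],2),np.round(d["extent"],0)) for d in manip.recognise(c,t)[:2]])
s=manip.observe();print(s["time"],s["eef_rot"],s["contact_force"])
E
```

```text
scene {'vertical_fov': np.float64(52.224), 'cx': np.float64(258.363), 'cy': np.float64(196.168), 'dist_coeffs': array([-0.,  0.,  0.,  0.,  0.]), 'rvec': array([ 1.474,  2.093, -0.857]), 'tvec': array([ 172.661, -331.767, 1238.088])}
balance [(np.float64(0.84), array([243., 190., 119.,  98.])), (np.float64(0.27), array([319., 172.,  51.,  44.]))]
cover [(np.float64(0.82), array([277., 192.,  70.,  71.]))]
tare_module [(np.float64(0.57), array([377., 261.,  35.,  45.])), (np.float64(0.55), array([274., 162.,  50.,  35.]))]
power_module [(np.float64(0.78), array([320., 174.,  48.,  43.]))]
tare_key [(np.float64(0.49), array([296., 180.,  10.,   4.])), (np.float64(0.23), array([336., 193.,  11.,   4.]))]
power_key [(np.float64(0.48), array([338., 188.,   9.,  11.])), (np.float64(0.19), array([295., 179.,   9.,   5.]))]
dish [(np.float64(0.7), array([230., 157.,  26.,  28.])), (np.float64(0.58), array([266., 213.,  21.,  24.]))]
jar_a [(np.float64(0.91), array([378., 259.,  34.,  44.])), (np.float64(0.89), array([219., 197.,  24.,  34.]))]
weight [(np.float64(0.56), array([387., 204.,  1
[... 527 characters left out ...]
.66), array([176., 201.,  40.,  39.]))]
tare_key [(np.float64(0.69), array([227., 218.,  14.,  12.])), (np.float64(0.66), array([274., 166.,  21.,  19.]))]
power_key [(np.float64(0.52), array([188., 212.,  16.,  16.]))]
dish [(np.float64(0.81), array([230., 163.,  18.,  23.])), (np.float64(0.65), array([211., 206.,  39.,  34.]))]
jar_a [(np.float64(0.8), array([273., 166.,  20.,  20.])), (np.float64(0.78), array([138., 140.,  22.,  24.]))]
weight [(np.float64(0.48), array([212., 206.,  39.,  36.]))]
1.0 [[ 9.17219949e-01  3.98381181e-01  1.96155292e-05]
 [ 3.98381181e-01 -9.17219949e-01  1.53159574e-05]
 [ 2.40933439e-05 -6.23364395e-06 -1.00000000e+00]] [ 0.01648687 -0.19693428 -0.08949494]
```

View pics/top1.png

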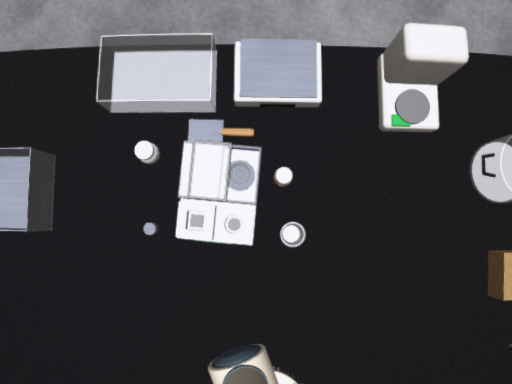

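View pics/scene1.png

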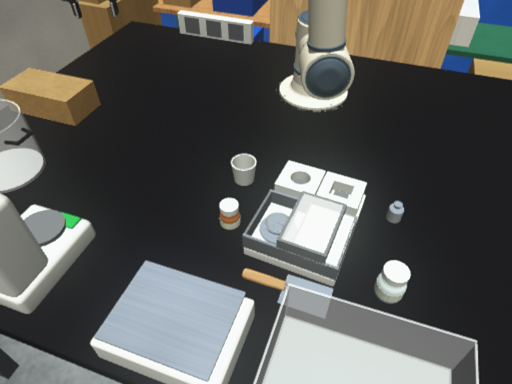

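The top view shows the balance with its round (tare) well on the right at about (234,224) and the square one at (197,220). The cover lies over the left half, and jar_a and the weight are clear of it to the left. I'll zoom in to get the corners.

Run:
```python
import cv2
a=cv2.imread("pics/top1.png")[130:255,165:275]; cv2.imwrite("pics/tc.png",cv2.resize(a,None,fx=4.8,fy=4.8,interpolation=cv2.INTER_CUBIC))
a=cv2.imread("pics/scene1.png")[150:290,235:375]; cv2.imwrite("pics/sc.png",cv2.resize(a,None,fx=4.2,fy=4.2,interpolation=cv2.INTER_CUBIC))
```

```text
(no output)
```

View pics/tc.png

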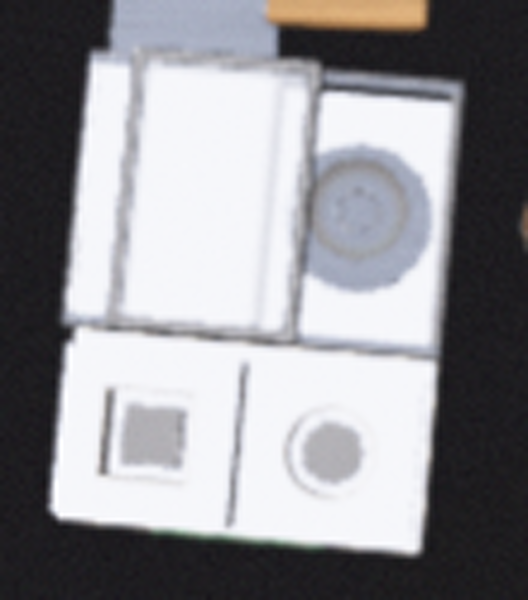

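View pics/sc.png

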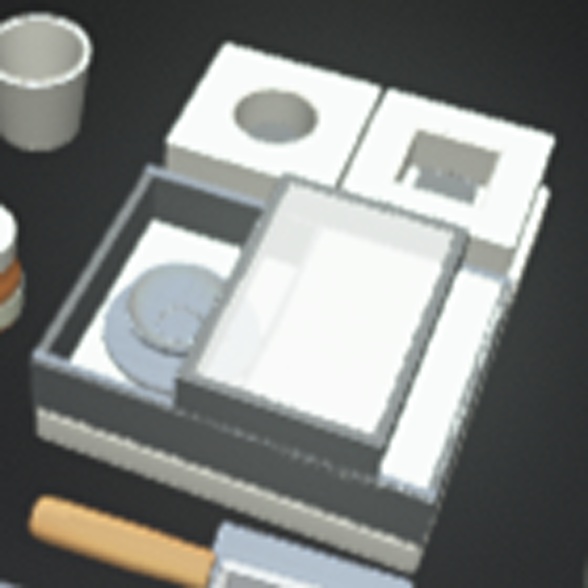

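The crops show clear chamber, module and cover corners. I'll fit the balance pose and the opening to them.

```bash
cat > fit.py <<'E'
import cv2,numpy as np
from scipy.optimize import least_squares
from workcell import manip
def project(P,c,i=None):
    i=i or manip.camera_info(c)
    f=192/np.tan(np.radians(i["vertical_fov"])/2)
    K=np.array([[f,0,i["cx"]],[0,f,i["cy"]],[0,0,1]])
    return cv2.projectPoints(np.array(P,float),np.array(i["rvec"],float),np.array(i["tvec"],float),K,np.array(i["dist_coeffs"],float))[0][:,0]
def world(p,P):
    x,y,t=p[0],p[1],p[2]; P=np.array(P,float); c,s=np.cos(t),np.sin(t)
    return np.c_[x+c*P[:,0]-s*P[:,1], y+s*P[:,0]+c*P[:,1], P[:,2]]
E
python3 - <<'E'
from fit import *
ch=[(-20,95,60),(120,95,60),(120,-95,60),(-20,-95,60)]
mo=[(-112,90,70),(-112,-90,70),(-28,-90,70),(-28,90,70)]
cv=lambda o:[(120,o-1,85),(-20,o-1,85),(120,o-95,85),(-20,o-95,85)]
top=[(64,322),(93,52),(463,82),(437,355),(53,513),(420,553),(438,352),(75,328),(135,50),(110,325),(322,62),(292,340),(327,452)]
sc=[(435,490),(35,357),(150,168),(553,135),(228,43),(168,138),(512,245),(380,440),(467,235),(180,378),(285,180),(276,115)]
T=(np.array(top)+.5)/4.8-.5+[165,130]; S=(np.array(sc)+.5)/4.2-.5+[235,150]
w=[(-70,-46,70)]
it=manip.camera_info("top"); isc=manip.camera_info("scene")
rt=lambda p:project(world(p,ch+mo+cv(p[3])+w),"top",it)-T
rs=lambda p:project(world(p,ch[1:]+mo+cv(p[3])+w),"scene",isc)-S
for n,f in (("top",rt),("scene",rs),("both",lambda p:np.r_[rt(p),rs(p)])):
    r=least_squares(lambda p:f(p).ravel(),[500,100,-.1,60],loss="soft_l1")
    print(n,r.x.round(3)); print(f(r.x).round(1).tolist())
p=r.x
print("edge",world(p,[(50,p[3]-1,85)]),"key",world(p,[(-70,-46,50)]))
for c,t,z in (("top","jar",0),):pass
E
```

```text
top [ 5.50813e+02  1.23624e+02 -7.20000e-02  7.08190e+01]
[[0.4, 0.5], [0.0, -0.1], [0.2, -0.1], [0.8, 0.4], [0.3, -1.0], [-1.1, -2.6], [-1.8, 4.0], [-1.0, 2.5], [-0.1, -0.8], [-0.7, 0.2], [0.0, -0.2], [0.9, 0.5], [1.4, -0.8]]
scene [ 5.48524e+02  1.23851e+02 -7.50000e-02  6.99960e+01]
[[0.2, 2.2], [-0.6, 0.0], [0.2, -1.4], [0.2, 0.4], [-0.7, 0.2], [-0.4, 0.7], [0.4, 0.3], [1.0, 0.9], [1.1, -2.9], [-0.9, -1.4], [-0.3, -3.3], [-0.1, -0.3]]
both [ 5.49993e+02  1.23888e+02 -7.40000e-02  7.04910e+01]
[[0.2, 0.7], [0.0, 0.1], [0.2, 0.3], [0.6, 0.8], [0.1, -0.8], [-1.3, -2.2], [-2.0, 4.4], [-1.1, 2.8], [0.0, -0.5], [-0.7, 0.5], [0.2, 0.2], [0.9, 0.9], [1.2, -0.4], [0.1, 2.9], [-0.8, 0.6], [-0.0, -0.9], [0.1, 0.8], [-0.9, 0.6], [-0.6, 1.2], [0.3, 0.8], [1.2, 1.7], [1.2, -2.3], [-0.8, -0.7], [-0.2, -2.7], [-0.3, 0.2]]
edge [[605.01719004 189.47265182  85.        ]] key [[476.76842825  83.21622904  50.        ]]
```

Request:
{"api": "arm_command", "payload": {"rows": [[0, 0, 0, 0, 0, 0.0385, 1], [0, 0, 0, 0, 0, 0.0385, 1], [0, 0, 0, 0, 0, 0.0385, 1], [0, 0, 0, 0, 0, 0.0385, 1], [0.15, -0.5, 0, 0, 0, 0, 1], [0.15, -0.5, 0, 0, 0, 0, 1], [0.15, -0.5, 0, 0, 0, 0, 1], [0.15, -0.5, 0, 0, 0, 0, 1], [0.15, -0.5, 0, 0, 0, 0, 1], [0.15, -0.5, 0, 0, 0, 0, 1], [0.15, -0.5, 0, 0, 0, 0, 1], [0.15, -0.5, 0, 0, 0, 0, 1]]}}

```text
time: 2.2
tool_pos: [358.7, -236.7, 250.5]
eef_rot: [[0.997, -0.074, 0.001], [-0.074, -0.997, -0.0], [0.001, 0.0, -1.0]]
contact_force: [1.4, -0.7, 0.3]
grip_width: -0.002
finger_force: 0.0
```

Request:
{"api": "arm_command", "payload": {"rows": [[0.15, -0.5, 0, 0, 0, 0, 1], [0.15, -0.5, 0, 0, 0, 0, 1], [0.15, -0.5, 0, 0, 0, 0, 1], [0.15, -0.5, 0, 0, 0, 0, 1], [0.15, -0.5, 0, 0, 0, 0, 1], [0.15, -0.5, 0, 0, 0, 0, 1], [0.15, -0.5, 0, 0, 0, 0, 1], [0.15, -0.5, 0, 0, 0, 0, 1], [0, 0, 0, 0, 0, 0, 1], [0, 0, 0, 0, 0, 0, 1]]}}

```text
time: 3.2
tool_pos: [477.8, 74.5, 250.0]
eef_rot: [[0.997, -0.072, -0.001], [-0.072, -0.997, -0.0], [-0.001, 0.0, -1.0]]
contact_force: [-1.2, -0.5, 0.4]
grip_width: 0.004
finger_force: 0.0
```

Run:
```python
from fit import *
s=manip.observe(); i=manip.camera_info("wrist")
im=manip.capture("wrist"); cv2.imwrite("pics/w1.png",cv2.cvtColor(im,cv2.COLOR_RGB2BGR))
print(s["tool_pos"],s["eef_rot"].round(3) if hasattr(s["eef_rot"],"round") else s["eef_rot"],s["grip_width"],s["time"])
print(i)
P=world([550,123.9,-.074],[(-70,-46,70),(-70,-46,50),(-20,95,60),(-20,-95,60),(120,95,60),(50,69.5,85)])
print(project(P,"wrist",i).round(1))
for t in ("tare_key","tare_module","cover"): print(t,[(d["conf"],np.round(d["extent"],1)) for d in manip.recognise("wrist",t)[:2]])
```

```text
[477.81110948  74.46630482 250.03426421] [[ 0.997 -0.072 -0.001]
 [-0.072 -0.997 -0.   ]
 [-0.001  0.    -1.   ]] 0.004266280669513628 3.2
{'vertical_fov': 61.02521757665371, 'cx': 259.65283565739503, 'cy': 187.6023032426512, 'dist_coeffs': array([0.02622449, 0.        , 0.        , 0.        , 0.        ]), 'rvec': array([-1.9874183 ,  2.1327237 ,  0.32930945]), 'tvec': array([108.71160473, 410.01061529, 522.35863007])}
[[251.4 170.1]
 [251.9 165.3]
 [101.4 115.3]
 [303.3 116.4]
 [ 74.1 -64.6]
 [105.8  28.6]]
tare_key [(0.97, array([236.3, 146.8,  29.2,  30.7])), (0.49, array([351.3, 146.7,  67.9,  59.3]))]
tare_module [(0.92, array([202.6, 118.3,  97.8,  95.1])), (0.63, array([234.9, 146.1,  29.3,  35.4]))]
cover [(0.82, array([100.4,   1.8, 125.3, 117.7]))]
```

View pics/w1.png

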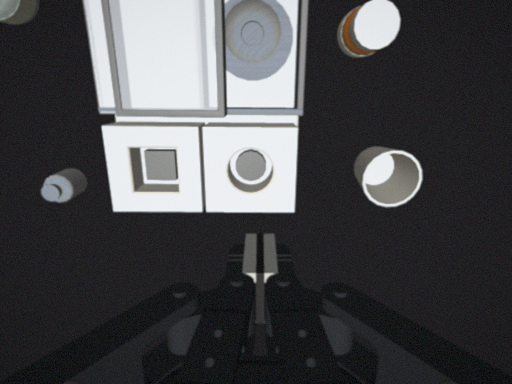

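The well centre at (251,169) and the chamber corners at (303,115) and (100,112) agree with the predicted pixels to 1–3 px, and the cover's left edge at x≈107 also agrees. Next I'll go beside the cover.

Request:
{"api": "arm_command", "payload": {"rows": [[0.296, -0.39, 0, 0, 0, 0, 1], [0.296, -0.39, 0, 0, 0, 0, 1], [0.296, -0.39, 0, 0, 0, 0, 1], [0.296, -0.39, 0, 0, 0, 0, 1], [0.296, -0.39, 0, 0, 0, 0, 1], [0, 0, 0.3, 0, 0, 0, 1], [0, 0, 0.4, 0, 0, 0, 1], [0, 0, 0.4, 0, 0, 0, 1], [0, 0, 0.2, 0, 0, 0, 1], [0, 0, 0, 0, 0, 0, 1], [0, 0, 0, 0, 0, 0, 1]]}}

```text
time: 4.5
tool_pos: [607.9, 220.0, 147.7]
eef_rot: [[0.997, -0.075, 0.001], [-0.075, -0.997, 0.0], [0.001, -0.0, -1.0]]
contact_force: [0.4, -0.2, 0.4]
grip_width: -0.001
finger_force: 0.0
```

Run:
```python
from fit import *
s=manip.observe(); 
im=[]
for c in("top","wrist"):
    a=cv2.cvtColor(manip.capture(c),cv2.COLOR_RGB2BGR); im.append(a)
p=np.array(s["tool_pos"]);print(p,s["contact_force"])
R=np.array([[np.cos(.074),np.sin(-.074)],[np.sin(.074),np.cos(.074)]])
print("bal frame",R@(p[:2]-[550,123.9]))
cv2.imwrite("pics/p2.png",np.hstack([cv2.resize(im[0][110:230,110:270],(384,288)),cv2.resize(im[1],(384,288))]))
```

```text
[607.90052269 219.99208733 147.72858517] [ 0.36760063 -0.1672018   0.39173496]
bal frame [ 50.63773695 100.10983654]
```

View pics/p2.png

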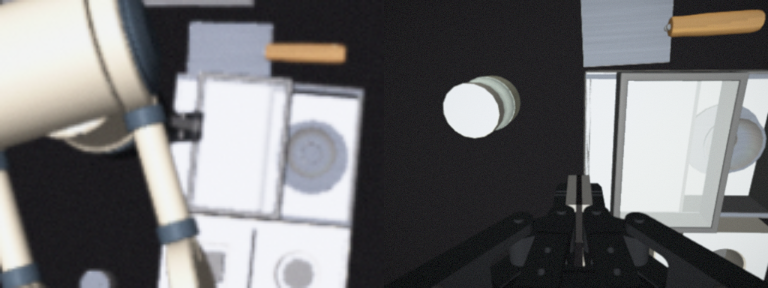

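The fingertips are beside the cover's left face with a gap, and jar_a is well clear. Descending, then pushing.

Request:
{"api": "arm_command", "payload": {"rows": [[0, 0, 0.3, 0, 0, 0, 1], [0, 0, 0.25, 0, 0, 0, 1], [0, 0, 0.15, 0, 0, 0, 1], [0, 0, 0.06, 0, 0, 0, 1], [0, 0, 0, 0, 0, 0, 1], [0, 0, 0, 0, 0, 0, 1]]}}

```text
time: 5.2
tool_pos: [608.1, 220.7, 87.0]
eef_rot: [[0.997, -0.074, 0.002], [-0.074, -0.997, 0.001], [0.002, -0.001, -1.0]]
contact_force: [-0.4, 0.3, 0.7]
grip_width: -0.001
finger_force: 0.0
```

Request:
{"api": "arm_command", "payload": {"rows": [[0, 0.06, 0, 0, 0, 0, 1], [0, 0.06, 0, 0, 0, 0, 1], [0, 0.06, 0, 0, 0, 0, 1], [0, 0.06, 0, 0, 0, 0, 1], [0, 0.06, 0, 0, 0, 0, 1], [0, 0.06, 0, 0, 0, 0, 1]]}}

```text
time: 5.8
tool_pos: [605.5, 191.7, 85.9]
eef_rot: [[0.997, -0.074, 0.001], [-0.074, -0.997, 0.001], [0.001, -0.001, -1.0]]
contact_force: [-1.3, 2.1, 1.4]
grip_width: 0.001
finger_force: 1.0
```

Request:
{"api": "arm_command", "payload": {"rows": [[0, 0.06, 0, 0, 0, 0, 1], [0, 0.06, 0, 0, 0, 0, 1], [0, 0.06, 0, 0, 0, 0, 1], [0, 0.06, 0, 0, 0, 0, 1], [0, 0.06, 0, 0, 0, 0, 1], [0, 0.06, 0, 0, 0, 0, 1], [0, 0.06, 0, 0, 0, 0, 1], [0, 0.06, 0, 0, 0, 0, 1], [0, 0.06, 0, 0, 0, 0, 1], [0, 0.04, 0, 0, 0, 0, 1]]}}

```text
time: 6.8
tool_pos: [601.8, 145.0, 85.4]
eef_rot: [[0.997, -0.074, -0.0], [-0.074, -0.997, -0.0], [-0.0, 0.0, -1.0]]
contact_force: [0.8, 3.2, 1.6]
grip_width: -0.002
finger_force: 0.9
```

Request:
{"api": "arm_command", "payload": {"rows": [[0, 0.025, 0, 0, 0, 0, 1], [0, 0.025, 0, 0, 0, 0, 1], [0, 0.025, 0, 0, 0, 0, 1]]}}

```text
time: 7.1
tool_pos: [601.4, 139.5, 85.4]
eef_rot: [[0.997, -0.074, -0.0], [-0.074, -0.997, 0.0], [-0.0, -0.0, -1.0]]
contact_force: [-0.0, 3.1, 1.1]
grip_width: 0.002
finger_force: 0.8
```

Request:
{"api": "arm_command", "payload": {"rows": [[0, 0.02, 0, 0, 0, 0, 1], [0, 0.02, 0, 0, 0, 0, 1], [0, 0.015, 0, 0, 0, 0, 1]]}}

```text
time: 7.4
tool_pos: [601.0, 135.1, 85.4]
eef_rot: [[0.997, -0.074, -0.0], [-0.074, -0.997, -0.0], [-0.0, 0.0, -1.0]]
contact_force: [-0.5, 1.5, 1.2]
grip_width: -0.005
finger_force: 0.8
```

Request:
{"api": "arm_command", "payload": {"rows": [[0, 0.015, 0, 0, 0, 0, 1], [0, 0.0, 0, 0, 0, 0, 1]]}}

```text
time: 7.6
tool_pos: [601.0, 133.7, 85.4]
eef_rot: [[0.997, -0.074, -0.0], [-0.074, -0.997, -0.0], [-0.0, 0.0, -1.0]]
contact_force: [-0.7, 0.8, 0.8]
grip_width: -0.002
finger_force: 0.4
```

Request:
{"api": "arm_command", "payload": {"rows": [[0, 0.015, 0, 0, 0, 0, 1], [0, 0.015, 0, 0, 0, 0, 1]]}}

```text
time: 7.8
tool_pos: [600.9, 133.0, 85.4]
eef_rot: [[0.997, -0.073, 0.0], [-0.073, -0.997, 0.003], [0.0, -0.003, -1.0]]
contact_force: [1.0, 9.9, -0.9]
grip_width: 0.002
finger_force: 4.5
```

Request:
{"api": "arm_command", "payload": {"rows": [[0, 0.015, 0, 0, 0, 0, 1], [0, 0.01, 0, 0, 0, 0, 1]]}}

```text
time: 8.0
tool_pos: [600.9, 132.8, 85.5]
eef_rot: [[0.997, -0.072, 0.001], [-0.072, -0.997, 0.006], [0.001, -0.006, -1.0]]
contact_force: [1.9, 14.5, -2.1]
grip_width: -0.002
finger_force: 7.1
```

Force rises to 14 N with no motion, so the cover is at its stop and shut. I'll back off, rise and go above the round well.

Request:
{"api": "arm_command", "payload": {"rows": [[0, -0.1, 0, 0, 0, 0, 1], [0, -0.12, 0, 0, 0, 0, 1], [0, 0, -0.4, 0, 0, 0, 1], [0, 0, -0.4, 0, 0, 0, 1], [0, 0, -0.4, 0, 0, 0, 1], [-0.36, 0.23, 0, 0, 0, 0, 1], [-0.36, 0.23, 0, 0, 0, 0, 1], [-0.37, 0.23, 0, 0, 0, 0, 1], [-0.37, 0.22, 0, 0, 0, 0, 1], [0, 0, 0, 0, 0, 0, 1], [0, 0, 0, 0, 0, 0, 1]]}}

```text
time: 9.1
tool_pos: [480.2, 83.0, 182.0]
eef_rot: [[0.997, -0.075, 0.002], [-0.075, -0.997, -0.0], [0.002, 0.0, -1.0]]
contact_force: [0.9, 0.2, 1.1]
grip_width: 0.003
finger_force: 0.0
```

Run:
```python
from fit import *
s=manip.observe(); i=manip.camera_info("wrist")
im=manip.capture("wrist"); cv2.imwrite("pics/w3.png",cv2.cvtColor(im,cv2.COLOR_RGB2BGR))
p=np.array(s["tool_pos"]);print(p,np.array(s["eef_rot"]).round(4),s["contact_force"])
tip=p+19*np.array(s["eef_rot"])[:,2]
P=world([550,123.9,-.074],[(-70,-46,70),(-70,-46,50),(-20,-95,60),(-20,-1,85),(120,-1,85),(-20,-95,85)])
print(project(np.vstack([P,tip]),"wrist",i).round(1))
for t in ("tare_key","tare_module","cover"): print(t,[(d["conf"],np.round(d["extent"],1)) for d in manip.recognise("wrist",t)[:2]])
```

```text
[480.22802176  82.9926411  181.96134382] [[ 9.972e-01 -7.470e-02  1.600e-03]
 [-7.470e-02 -9.972e-01 -2.000e-04]
 [ 1.600e-03  1.000e-04 -1.000e+00]] [0.93025533 0.1606899  1.0919553 ]
[[ 260.6  195. ]
 [ 260.6  187.2]
 [ 326.1  127.5]
 [ 194.2  132. ]
 [ 177.1 -132.4]
 [ 333.3  132. ]
 [ 260.9  249. ]]
tare_key [(0.59, array([240.7, 164.3,  36.4,  40. ]))]
tare_module [(0.92, array([200.8, 131. , 119.6, 116.5]))]
cover [(0.81, array([184. ,   0. , 157.8, 132.8])), (0.54, array([126.9, 168.1,  40.8,  35.8]))]
```

View pics/w3.png

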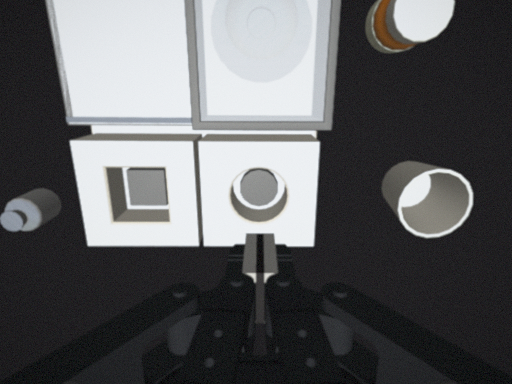

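The cover is shut over the dish. The round well's rim centre is at (258.5,194) against (260.6,195) predicted, which puts the well near (478, 84.5) mm. Descending to just above the rim.

Request:
{"api": "arm_command", "payload": {"rows": [[-0.028, -0.017, 0, 0, 0, 0, 1], [0, 0, 0.35, 0, 0, 0, 1], [0, 0, 0.35, 0, 0, 0, 1], [0, 0, 0.25, 0, 0, 0, 1], [0, 0, 0.05, 0, 0, 0, 1], [0, 0, 0, 0, 0, 0, 1], [0, 0, 0, 0, 0, 0, 1]]}}

```text
time: 10.0
tool_pos: [478.8, 84.9, 102.9]
eef_rot: [[0.997, -0.074, 0.002], [-0.074, -0.997, 0.0], [0.002, -0.0, -1.0]]
contact_force: [0.3, 0.1, -0.3]
grip_width: 0.001
finger_force: 0.0
```

Run:
```python
from fit import *
s=manip.observe(); i=manip.camera_info("wrist")
im=manip.capture("wrist"); cv2.imwrite("pics/w4.png",cv2.resize(cv2.cvtColor(im,cv2.COLOR_RGB2BGR)[110:300,150:370],None,fx=3,fy=3))
p=np.array(s["tool_pos"]);print(p,s["contact_force"])
tip=p+19*np.array(s["eef_rot"])[:,2]
print(project(np.vstack([[478,84.5,70],tip]),"wrist",i).round(1))
```

```text
[478.75095732  84.88189081 102.85904914] [ 0.27703834  0.12631121 -0.28876333]
[[261.7 237.8]
 [260.9 249. ]]
```

View pics/w4.png

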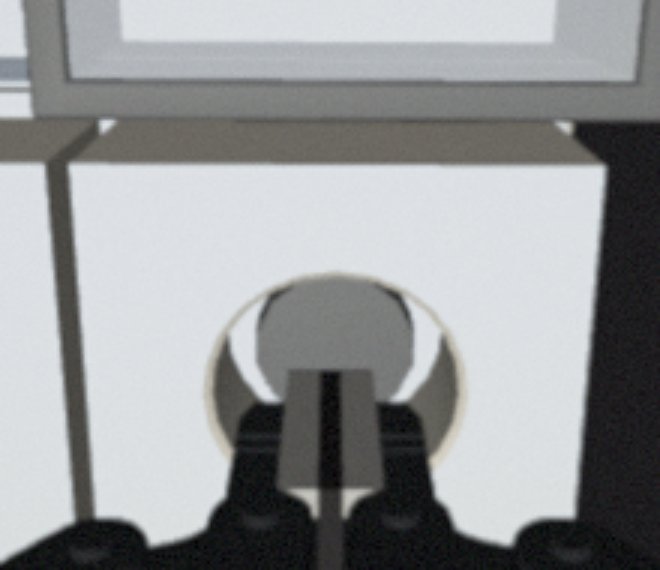

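The view shows the fingertips over the round well. The rim spans crop x 205–466 with its top at y 272. I'll compare that with the projected rim circle.

Run:
```python
from fit import *
i=manip.camera_info("wrist"); t=np.linspace(0,2*np.pi,361)
for x,y in ((478,84.5),(476,84.5),(478,83.5)):
    q=project(np.c_[x+22*np.cos(t),y+22*np.sin(t),70+0*t],"wrist",i); q=(q-[150,110])*3
    k=(project(np.c_[x+16*np.cos(t),y+16*np.sin(t),50+0*t],"wrist",i)-[150,110])*3
    print(x,y,q.min(0).round(),q.max(0).round(),k.min(0).round(),k.max(0).round())
```

```text
478 84.5 [211. 267.] [459. 492.] [254. 262.] [416. 411.]
476 84.5 [212. 278.] [459. 502.] [254. 271.] [416. 420.]
478 83.5 [217. 266.] [465. 492.] [259. 261.] [421. 411.]
```

Request:
{"api": "arm_command", "payload": {"rows": [[-0.015, 0.005, 0, 0, 0, 0, 1], [0, 0, 0.1, 0, 0, 0, 1], [0, 0, 0.1, 0, 0, 0, 1], [0, 0, 0.05, 0, 0, 0, 1], [0, 0, 0.05, 0, 0, 0, 1], [0, 0, 0, 0, 0, 0, 1]]}}

```text
time: 10.65
tool_pos: [476.3, 84.3, 76.5]
eef_rot: [[0.997, -0.074, -0.002], [-0.074, -0.997, -0.0], [-0.002, 0.0, -1.0]]
contact_force: [0.1, -0.1, -0.3]
grip_width: 0.002
finger_force: 0.0
```

Request:
{"api": "arm_command", "payload": {"rows": [[0, 0, 0.03, 0, 0, 0, 1], [0, 0, 0.03, 0, 0, 0, 1], [0, 0, 0.03, 0, 0, 0, 1], [0, 0, 0, 0, 0, 0, 1]]}}

```text
time: 11.05
tool_pos: [476.6, 84.4, 69.9]
eef_rot: [[0.997, -0.074, -0.001], [-0.074, -0.997, -0.0], [-0.001, 0.0, -1.0]]
contact_force: [-0.3, 0.9, 0.6]
grip_width: 0.004
finger_force: 0.0
```

Inside the well with no side contact. Now pressing.

Request:
{"api": "arm_command", "payload": {"rows": [[0, 0, 0.025, 0, 0, 0, 1], [0, 0, 0.025, 0, 0, 0, 1], [0, 0, 0, 0, 0, 0, 1]]}}

```text
time: 11.35
tool_pos: [477.0, 84.4, 66.5]
eef_rot: [[0.997, -0.074, 0.001], [-0.074, -0.997, 0.0], [0.001, -0.0, -1.0]]
contact_force: [-1.1, 0.2, 3.3]
grip_width: -0.001
finger_force: 1.5
```

Request:
{"api": "arm_command", "payload": {"rows": [[0, 0, 0.02, 0, 0, 0, 1], [0, 0, 0.02, 0, 0, 0, 1], [0, 0, 0, 0, 0, 0, 1]]}}

```text
time: 11.65
tool_pos: [477.0, 84.4, 64.0]
eef_rot: [[0.997, -0.074, 0.001], [-0.074, -0.997, 0.0], [0.001, -0.0, -1.0]]
contact_force: [-2.8, -0.9, 8.3]
grip_width: 0.002
finger_force: 3.9
```

Request:
{"api": "arm_command", "payload": {"rows": [[0, 0, 0.025, 0, 0, 0, 1], [0, 0, 0, 0, 0, 0, 1]]}}

```text
time: 11.85
tool_pos: [477.1, 84.4, 63.8]
eef_rot: [[0.997, -0.074, 0.001], [-0.074, -0.997, 0.0], [0.001, -0.0, -1.0]]
contact_force: [-8.2, -1.6, 17.4]
grip_width: -0.002
finger_force: 8.7
```

Request:
{"api": "arm_command", "payload": {"rows": [[0, 0, -0.1, 0, 0, 0, 1], [0, 0, -0.15, 0, 0, 0, 1], [0, 0, -0.25, 0, 0, 0, 1], [0, 0, -0.5, 0, 0, 0, 1], [0, 0, -0.5, 0, 0, 0, 1], [0, 0, -0.3, 0, 0, 0, 1], [0, 0, 0, 0, 0, 0, 1], [0, 0, 0, 0, 0, 0, 1], [0, 0, 0, 0, 0, 0, 1]]}}

```text
time: 12.75
tool_pos: [476.2, 84.3, 203.4]
eef_rot: [[0.997, -0.074, -0.003], [-0.074, -0.997, -0.0], [-0.003, 0.0, -1.0]]
contact_force: [0.3, -0.1, -0.4]
grip_width: 0.002
finger_force: 0.0
```

Run:
```python
from fit import *
a=cv2.cvtColor(manip.capture("wrist"),cv2.COLOR_RGB2BGR);b=cv2.cvtColor(manip.capture("scene"),cv2.COLOR_RGB2BGR)
cv2.imwrite("pics/end.png",np.hstack([cv2.resize(a,(400,300)),cv2.resize(b[100:325,190:490],(400,300))]))
```

```text
(no output)
```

View pics/end.png

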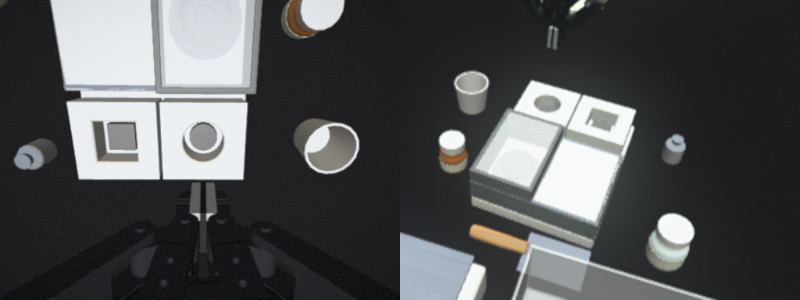

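The cover is shut, the key is back up, the other things look undisturbed and the arm is clear.

```bash
python3 -c "
from workcell import manip
print(manip.sign_off())"
```

```text
the job is handed in; nothing more can be done
None
```

I pushed the draught cover fully shut, then pressed the round tare key all the way down and let it spring back up; nothing else looks disturbed in the final pictures, and the job was handed in at about 13 s.

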